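# Clear and press the recessed reset key of a dry bath

## Robot

A 7-joint arm with a two-finger parallel gripper is mounted at the origin on the work surface. World frame = base frame: x ahead of the robot, y to its left, z up, the work surface at z = 0. Lengths are in mm, angles in rad, forces in N, time in s.
With the tool pointing down it reaches from about 425 to 875 mm from the base axis. Payload 9.9 kg.
Tool frame: the origin (TCP) lies between the finger pads; the fingertips stand 8 mm ahead of it and the grasp point (between the pads) lies 11 mm behind it (ctrl.tcp_to_tips is the distance from the TCP to the fingertips, in mm); z points along the fingers, y is the direction in which the jaws open and shut (so a half turn about z gives the same grasp; the last joint's range is limited). The gripper opens to 85 mm and grips with 20 to 120 N. Pads are 22 mm wide; open, the fingers measure 114 mm over their backs; the gripper's body (76 mm by 85 mm) begins 54 mm behind the grasp point. The pads swing forward as they close: fully open they stand 13 mm farther back than shut.
Start: joints at [1.021, 0.576, 0.025, 1.437, -0.015, 1.129, -0.057], TCP at [303.173, -603.088, 239.289] pointing down, gripper open.
Joint ranges: [-2.76, 2.76], [-0.34, 2.15], [-1.52, 1.57], [0.19, 2.46], [-1.09, 4.23], [0.17, 1.99], [-2.82, 2.82]. Speed limits (rad/s): [2.22, 2.22, 3.01, 3.01, 3.14, 3.14, 3.14].

## Interface

Orientations are given as a unit quaternion [w, x, y, z].
In Python, from station import ctrl gives the robot as it stands. The module is installed in compiled form; this text tells all that it offers.
- The arm moves only by the tool arm_command, never from a script. Its argument "increments" is text: rows parted by semicolons, each of 5 numbers parted by spaces: the opening in per cent of the stroke, from 0 (shut) to 100 (fully open), then the shift along the tool's x, y, z in m, then the turn about the tool's z in degrees. A call has 1 to 12 rows; each row shifts and turns the pose as measured when the row begins, along the tool's axes as they then stand; what a row does not reach is not made up. A row lasts 1/12 s, in which the tool goes at most 41.7 mm and 7.16 degrees, less where a joint would pass 70% of its speed; a pose out of reach is approached as far as the arm can. A call is refused whole if a number of a shift passes 0.0417 or a number of a turn 7.16, either way. A call with a gripper value outside its range is refused whole. The fingers move at their own pace and stop on an object; "grip_force" is the grip in N (left out, the last holds). Time passes only in rows, so rows that do not move let the fingers close. It gives the time, the measured TCP pose, the force and the opening at its end, in the units of the state.
- ctrl.state(): the state, without advancing time (a new reading comes with each control period).
- ctrl.camera(name): name is "scene" or "side" or "wrist"; returns the picture (480x640x3 uint8, red, green, blue); there is no depth.
- ctrl.calibration(name): a dict with "mtx" (3x3 intrinsics, pixels), "D" ([k1, k2, p1, p2, k3] as OpenCV has them; the pictures are not rectified), "R" (3x3) and "t" (3): a world point X has camera coordinates R X + t; the wrist camera has in their place "mount" (4x4, takes a point from camera to tool coordinates, whose origin is the TCP and whose axes are the flange's). Camera axes: x right, y down, z forward; pixel columns grow to the right and rows downward; lengths in mm; the calibration is good to about 2 mm. A picture is of the moment at which its call begins: read the wrist's pose just before it. calibration takes no time and is no camera call.
- ctrl.close_job(): hands the job in, once; it reports no verdict.
Trained networks look in the newest picture that a camera, given by its name, has taken for a name from the list of things; names that differ only in an ending like _2 or _b are one class to them, and where a whole thing is asked for, a point or a joint stands for the part that bears it (a point fixed in the world has none). Each returns a list of dicts, best first, with "confidence" (0 to 1); they miss things now and then, are a little off and sometimes report something else, mostly with a low value. They report only what shows in the picture. A call takes as long as a camera call. They do not tell look-alikes from the thing itself.
- ctrl.find_in(label, camera): "box" ([centre column, centre row, width, height] in pixels, round what is visible of it).
- ctrl.spot_point(label, camera): "pixel" ([column, row] in pixels: a listed point, or the origin of a listed thing).
The state is a dict: "time_s": time; "q": joint angles; "dq": joint speeds; "joint_torque": joint torques, N m; "eef_pos": TCP position; "ee_rot": TCP orientation; "ft_force": force on the tool from outside, world axes, zero at the start; "torque": the same for the moment, N m; "finger_gap": finger opening in mm.
Only numpy, scipy, OpenCV 4.12 (cv2) and the standard library are available. Lean on these libraries where they do the work, as an engineer would, in place of code of your own. Each camera call takes 0.05 s, during which the arm holds its last target. There are 200 camera calls.

## Task

A tip box has been left over the recessed reset key of the dry bath (the long instrument with the metal tube block). Without lifting or tipping the box, push it along the deck with the fingertips until it meets the raised stop at the other end; then reach a fingertip into the well it uncovers, press the reset key all the way down, keep it down for a good second, and let it come up again. Leave the balance's recessed tare key and everything else on the bench alone.

Things in the scene. Friction and masses are not known exactly. Their poses are not given: they have to be found in the camera images.
- dry_bath: Fixed cream-and-purple instrument, 240 mm (its x) by 300 mm (its y). Origin: centre of its underside; x to its back (away from the robot at yaw 0), y to its left end, z up. Deck 70 mm above the bench, with a lane along its front from x = -116 to +20 mm, between a 5 mm high front lip and the metal tube block behind (12 mm above the deck, tube caps 20 mm). Lane open at its -y end (y = -150 mm).
- stop_face (a point): Middle of the lower edge of the stop's face, at deck height: x = -46, y = +125, z = 70 mm in the dry bath's frame. The stop is a bar across the lane's +y end, 30 mm higher than the deck; the box is pushed towards +y until it meets this face.
- well_mouth (a point): Centre of the mouth of the reset key's well, at deck height: x = -46, y = -85, z = 70 mm in the dry bath's frame. The well is a rectangular hole 60 mm (dry bath's x) by 38 mm (its y), 35 mm deep to its floor. At the start it is hidden under the tip box.
- tip_box_center (a point): Centre, half-way up, of the loose magenta tip box on the dry bath's deck, over the well: 118 mm (its x, across the lane) by 96 mm (its y, along the lane) by 48 mm high, about 0.25 kg; too wide to grip. A look-only rim stands 2 mm proud round it. Against the stop its centre is at y = +77 mm in the dry bath's frame.
- reset_key_top (a point): Centre of the upper face of the reset key: a grey flat-topped key, 34 mm (dry bath's x) by 24 mm (its y), in the middle of the well; when up it lies 20 mm below the deck (50 mm above the bench). Moves down with the key.
- reset_key (a joint): Reset key travel in m: 0 up, 0.006 fully pressed. Sprung: starts to move at about 1 N, fully down at about 4 N, comes up by itself.
- balance: Fixed cream bench balance with a round steel pan, 240 mm (x) by 200 mm (y), top 60 mm above the bench, pan 76 mm above the bench. Origin: centre of its underside, axes as for the dry bath. It stands beside the dry bath, on either side. It has an open well of the same size (centre x = -75, y = -45 mm) with its tare key; not to be pressed.
- tare_key (a joint): Tare key travel of the balance in m: 0 up, 0.006 fully pressed. To be left alone.
- spare_tip_box: Bystander: a second tip box of the same size, on the bench between robot and instruments. Origin: centre of its underside.
- weigh_dish: Bystander: white dish, 60 mm across, 25 mm high, on the balance's pan. Origin: centre of its underside.
- vial: Bystander: small amber vial, 26 mm across, 45 mm high, standing on the left rear corner of the dry bath's tube block. Origin: centre of its underside.
- marker: Bystander: marker pen 130 mm long, 18 mm thick, lying on the bench between the instruments, along its own x. Origin: mid-length, underside.
- tube_rack: Bystander: yellow rack 80 by 130 by 22 mm with white tubes (40 mm high in all), on the bench between robot and instruments. Origin: centre of its underside.
- pen_mug: Bystander: white mug, 84 mm across, 100 mm high, with pens and a ruler up to 215 mm, on the bench left of the instruments. Origin: centre of its underside.
- reagent_bottle: Bystander: clear bottle, 60 mm across, 120 mm high, on the bench right of the instruments. Origin: centre of its underside.
There are look-alikes about, which are no part of the job. What is shaped like the part that bears tip_box_center but turquoise is not meant.

How it is judged:
By the outcome, as a careful person would: the job done as asked, in the order asked, and still so for the second after the job is handed in, with the robot touching nothing.
It also fails if it takes over 48 s, if anything falls off the work surface, if the arm or the gripper's body presses on something with over 40 N, if the wrist force passes 120 N, or if a joint passes its speed limit or range.

## Working session

There is one attempt and no reset: what is moved stays moved. The work goes in short steps, Python scripts to look and compute and a tool call to move; the robot and the scene stay as the last step left them, time stands still between calls to the robot, and variables do not carry over. Pictures are saved under pics/ and viewed, about 8 in all and at most 12, crops included, and the job is handed in when it is done.

Besides the shell and the picture viewer there is one more tool, called after "Call:" by a JSON object that holds its "api" and its "payload", one argument or row to a line. arm_command: Moves the arm, as the interface text tells. Its arguments: {"type":"object","properties":{"increments":{"type":"string"},"grip_force":{"type":"number"}},"required":["increments"]}

```bash
mkdir -p pics; cat > h.py <<'E'
from station import ctrl
import numpy as np, cv2
from scipy.spatial.transform import Rotation as Rn
def snap(cam,fn=None):
    s=ctrl.state(); im=ctrl.camera(cam)
    if fn: cv2.imwrite('pics/'+fn,cv2.cvtColor(im,cv2.COLOR_RGB2BGR))
    return s,im
def rot(s):
    w,x,y,z=s['ee_rot']; return Rn.from_quat([x,y,z,w]).as_matrix()
def pose(cam,s):
    c=ctrl.calibration(cam); K=np.array(c['mtx']);D=np.array(c['D'])
    if cam=='wrist':
        T=np.eye(4);T[:3,:3]=rot(s);T[:3,3]=s['eef_pos']
        M=np.linalg.inv(T@np.array(c['mount'])); return K,D,M[:3,:3],M[:3,3]
    return K,D,np.array(c['R']),np.array(c['t']).ravel()
def onplane(px,cam,s,z):
    K,D,R,t=pose(cam,s)
    n=cv2.undistortPoints(np.array([[px]],float),K,D)[0,0]
    d=R.T@np.array([n[0],n[1],1]); o=-R.T@t
    return o+d*(z-o[2])/d[2]
def proj(P,cam,s):
    K,D,R,t=pose(cam,s)
    return cv2.projectPoints(np.array(P,float).reshape(-1,3),cv2.Rodrigues(R)[0],t,K,D)[0].reshape(-1,2)
E
python3 - <<'E'
from h import *
s,im=snap('scene','scene.png'); s2,im2=snap('side','side.png')
print(s['eef_pos'],s['ee_rot'],rot(s).round(2).tolist(),s['finger_gap'],s['ft_force'])
for cam in('scene','side'):
  K,D,R,t=pose(cam,s); print(cam,'pos',(-R.T@t).round())
  for l,z in(('dry_bath',0),('stop_face',70),('tip_box_center',94),('well_mouth',70),('balance',0),('vial',82),('weigh_dish',76),('spare_tip_box',0)):
    for r in ctrl.spot_point(l,cam)[:2]: print(l,np.round(r['pixel']),round(r['confidence'],2),onplane(r['pixel'],cam,s,z).round())
E
```

```text
[ 303.00100654 -602.67297057  238.44601971] [-7.94470640e-04  9.72987412e-01  2.30856682e-01 -2.37397255e-04] [[0.89, 0.45, -0.0], [0.45, -0.89, 0.0], [-0.0, -0.0, -1.0]] 85.22113431558692 [ 0.11845572 -0.18686894  0.63892197]
scene pos [1220. -381. 1205.]
dry_bath [245. 332.] 0.92 [ 580. -222.    0.]
dry_bath [402. 250.] 0.16 [538. 248.   0.]
stop_face [287. 285.] 0.7 [546. -92.  70.]
tip_box_center [140. 232.] 0.95 [ 253. -365.   94.]
tip_box_center [205. 305.] 0.81 [ 527. -291.   94.]
balance [395. 259.] 0.61 [557. 215.   0.]
balance [490. 223.] 0.48 [568. 522.   0.]
vial [308. 335.] 0.76 [ 693. -110.   82.]
vial [123. 377.] 0.61 [ 612. -513.   82.]
weigh_dish [402. 248.] 0.62 [577. 212.  76.]
spare_tip_box [341. 196.] 0.93 [297. 193.   0.]
side pos [ 418. 1219.  750.]
dry_bath [285. 230.] 0.71 [ 590. -206.    0.]
dry_bath [299. 189.] 0.29 [ 573. -524.    0.]
stop_face [293. 230.] 0.72 [551. -76.  70.]
tip_box_center [308. 192.] 0.82 [ 522. -280.   94.]
tip_box_center [411. 203.] 0.6 [ 216. -215.   94.]
well_mouth [295. 230.] 0.6 [546. -74.  70.]
balance [283. 312.] 0.77 [550. 209.   0.]
vial [244. 221.] 0.68 [ 691. -100.   82.]
vial [291. 231.] 0.57 [555. -47.  82.]
weigh_dish [268. 284.] 0.61 [582. 204.  76.]
spare_tip_box [390. 314.] 0.61 [300. 203.   0.]
```

View pics/scene.png

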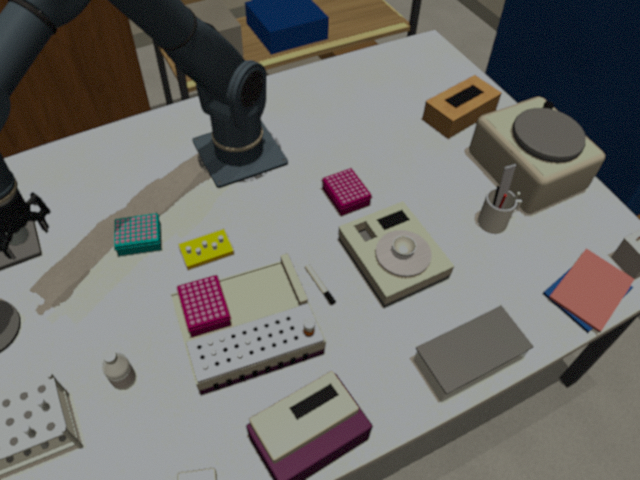

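View pics/side.png

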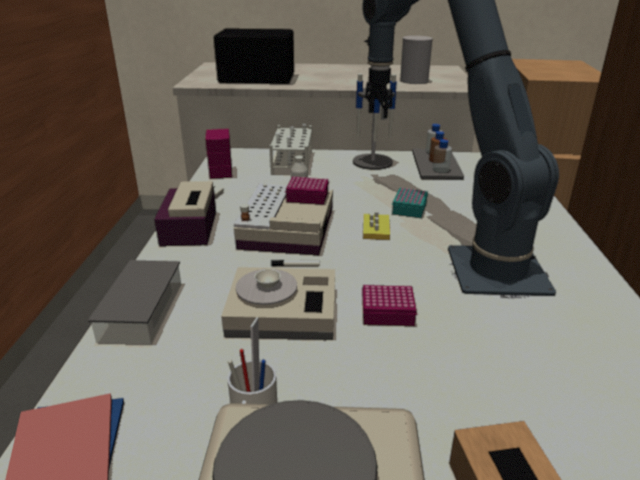

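Call:
{"api": "arm_command", "payload": {
  "increments": "50 0 0 0 -7.1;50 0 0 0 -7.1;50 0 0 0 -7.1;50 0 0 0 -7.1;50 0 0 0 -7.1;50 0 0 0 -7.1;50 0 0 0 -7.1;50 0 0 0 -7.1"
}}

```text
time_s: 1.57
eef_pos: [303.5, -603.0, 239.5]
ee_rot: [0.0, 0.743, 0.67, -0.0]
ft_force: [0.0, -0.4, 0.2]
finger_gap: 43.0
```

Call:
{"api": "arm_command", "payload": {
  "increments": "50 0.025 0.018 0 0;50 0.025 0.018 0 0;50 0.025 0.018 0 0;50 0.025 0.018 0 0;50 0.025 0.018 0 0;50 0.025 0.018 0 0;50 0.025 0.018 0 0;50 0.025 0.018 0 0;50 0.025 0.018 0 0;50 0.025 0.018 0 0;50 0 0 0 0;50 0 0 0 0"
}}

```text
time_s: 2.57
eef_pos: [512.5, -364.1, 237.8]
ee_rot: [0.001, 0.741, 0.671, -0.001]
ft_force: [0.3, -0.5, -1.2]
finger_gap: 42.7
```

```bash
python3 - <<'E'
from h import *
s,im=snap('wrist','w1.png')
print(s['time_s'],s['eef_pos'],rot(s).round(3).tolist(),s['finger_gap'],s['ft_force'])
for l,z in(('tip_box_center',94),('stop_face',70),('well_mouth',70),('dry_bath',0),('vial',82)):
    for r in ctrl.spot_point(l,'wrist')[:2]: print(l,np.round(r['pixel']),round(r['confidence'],2),onplane(r['pixel'],'wrist',s,z).round())
E
```

```text
2.5667 [ 512.50910277 -364.06174151  237.77277938] [[0.099, 0.995, -0.001], [0.995, -0.099, -0.003], [-0.003, -0.0, -1.0]] 42.670179146354094 [ 0.26570578 -0.52864642 -1.17939491]
tip_box_center [332. 128.] 0.98 [ 526. -295.   94.]
dry_bath [386.  26.] 0.67 [ 583. -215.    0.]
```

View pics/w1.png

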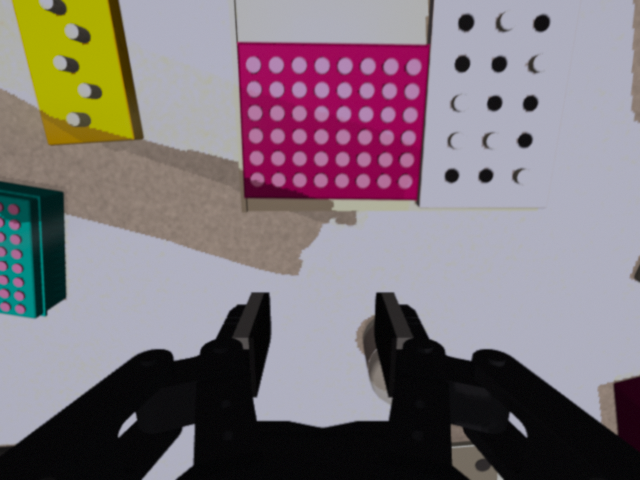

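```bash
python3 - <<'E'
from h import *
s=ctrl.state()
f=lambda n,p,z:print(n,onplane(p,'wrist',s,z).round(1))
for n,p,z in(('TL',(238,43),120),('TR',(429,44),120),('BL',(245,199),120),('BR',(419,199),120),('deckL',(245,210),70),('blockR0',(421,207),82),('blockR1',(545,208),82),('bottletop',(375,340),120),('bottlebot',(372,330),60),('bottlelow',(395,395),60)): f(n,p,z)
K,D,R,t=pose('wrist',s);print(-R.T@t,R[2])
y=-0.105;c,sn=np.cos(y),np.sin(y);B=np.array([[c,-sn],[sn,c]])
print(np.array([583,-214])+B@np.array([-46,-85]))
E
```

```text
TL [ 472.8 -242.1  120. ]
TR [ 587.3 -254.7  120. ]
BL [ 461.5 -336.7  120. ]
BR [ 578.1 -349.   120. ]
deckL [ 448.7 -354.2   70. ]
blockR0 [ 588.4 -363.8   82. ]
blockR1 [ 685.2 -374.7   82. ]
bottletop [ 541.7 -453.9  120. ]
bottlebot [ 545.  -480.9   60. ]
bottlelow [ 562.8 -555.6   60. ]
[ 518.65612369 -293.99262943  372.85979094] [-0.03179642 -0.29019618 -0.95643879]
[ 528.34473276 -293.71073807]
```

Call:
{"api": "arm_command", "payload": {
  "increments": "50 -0.009 0.008 0 0.5;50 0 0 0 0;50 0 0 0.025 0;50 0 0 0.025 0;50 0 0 0.025 0;50 0 0 0.025 0;50 0 0 0.025 0;50 0 0 0.02 0;50 0 0 0 0;50 0 0 0 0"
}}

```text
time_s: 3.7
eef_pos: [511.9, -384.5, 89.6]
ee_rot: [0.003, 0.75, 0.661, -0.002]
ft_force: [0.4, 0.2, 0.4]
finger_gap: 42.5
```

Call:
{"api": "arm_command", "payload": {
  "increments": "50 0 0.005 0.002 -1;50 0 0 0 0;50 0.01 0 0 0;50 0.01 0 0 0;50 0.006 0 0 0;50 0.006 0 0 0;50 0.006 0 0 0;50 0.006 0 0 0;50 0.006 0 0 0;50 0.006 0 0 0;50 0 0 0 0"
}}

```text
time_s: 4.62
eef_pos: [526.5, -324.5, 94.0]
ee_rot: [0.007, 0.744, 0.668, -0.001]
ft_force: [0.3, -0.6, 0.6]
finger_gap: 42.7
```

```bash
cat >> h.py <<'E'
y0=-0.107;B=np.array([[np.cos(y0),-np.sin(y0)],[np.sin(y0),np.cos(y0)]]);C0=np.array([584,-215.])
def loc(p): return B.T@(np.array(p)[:2]-C0)
E
python3 - <<'E'
from h import *
s,im=snap('wrist','w2.png')
R=rot(s);print(s['eef_pos'],loc(s['eef_pos']),'yaw',np.arctan2(R[1,1],R[0,1]),R[:,2].round(3),s['ft_force'])
for r in ctrl.spot_point('tip_box_center','wrist')[:1]: print(r,loc(onplane(r['pixel'],'wrist',s,94)))
E
```

```text
[ 526.4950121  -324.51717254   94.04932756] [ -45.48012483 -115.03213881] yaw -0.10634623350240931 [ 0.009 -0.012 -1.   ] [ 0.25691589 -0.62434073  0.64022667]
{'pixel': [314.0, 164.7], 'confidence': 0.73} [-48.13983865 -55.78324582]
```

View pics/w2.png

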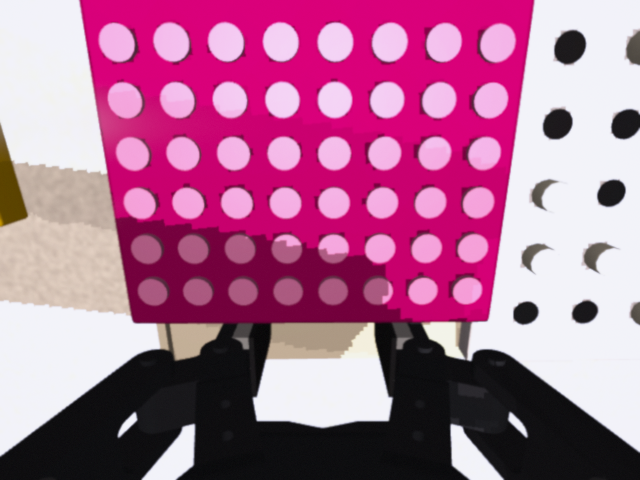

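Call:
{"api": "arm_command", "payload": {
  "increments": "50 0.01 0 0.003 0;50 0.01 0 0.001 0;50 0.01 0 0.001 0;50 0.01 0 0.001 0;50 0.01 0 0.001 0;50 0.01 0 0.001 0;50 0.01 0 0.001 0;50 0.01 0 0.001 0;50 0.008 0 0.001 0;50 0.008 0 0 0;50 0.006 0 0 0;50 0 0 0 0"
}}

```text
time_s: 5.72
eef_pos: [540.6, -224.7, 86.1]
ee_rot: [0.016, 0.746, 0.665, -0.003]
ft_force: [0.0, -1.0, 1.0]
finger_gap: 42.7
```

```bash
python3 - <<'E'
from h import *
s=ctrl.state()
R=rot(s);print(s['eef_pos'],loc(s['eef_pos']),'yaw',np.arctan2(R[1,1],R[0,1]),R[:,2].round(3),s['ft_force'])
E
```

```text
[ 540.59174265 -224.68760446   86.07840601] [-42.12540692 -14.26802644] yaw -0.11411965665258572 [ 0.018 -0.028 -0.999] [ 0.01482107 -0.98531141  0.97890431]
```

Call:
{"api": "arm_command", "payload": {
  "increments": "50 0.007 -0.001 0.001 0;50 0.007 -0.001 0 0;50 0.006 0 0 0;50 0.005 0 0 0;50 0.004 0 0 0;50 0 0 0 0"
}}

```text
time_s: 6.22
eef_pos: [543.2, -197.9, 86.1]
ee_rot: [0.02, 0.747, 0.664, -0.003]
ft_force: [0.2, -1.2, 4.9]
finger_gap: 42.6
```

```bash
python3 - <<'E'
from h import *
s,im=snap('scene','s2.png')
cv2.imwrite('pics/s2c.png',cv2.resize(cv2.cvtColor(im,cv2.COLOR_RGB2BGR)[210:400,150:350],None,fx=3,fy=3,interpolation=cv2.INTER_CUBIC))
R=rot(s);print(s['eef_pos'],loc(s['eef_pos']),'yaw',np.arctan2(R[1,1],R[0,1]),R[:,2].round(3),s['ft_force'])
E
```

```text
[ 543.18277066 -197.85594463   86.09315198] [-42.41470951  12.68689333] yaw -0.11684287861109571 [ 0.021 -0.034 -0.999] [ 0.22498923 -1.16201117  4.92865704]
```

View pics/s2c.png

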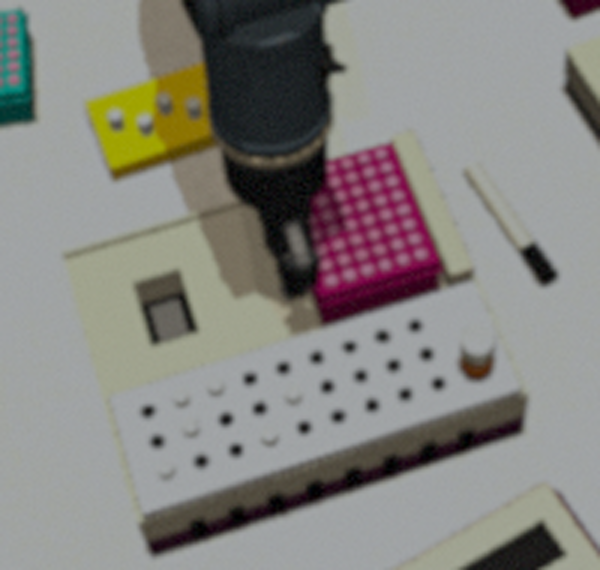

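Call:
{"api": "arm_command", "payload": {
  "increments": "50 0.004 0 0 0;50 0.004 0 0 0;50 0 0 0 0"
}}

```text
time_s: 6.52
eef_pos: [545.6, -194.1, 86.6]
ee_rot: [0.023, 0.748, 0.663, -0.004]
ft_force: [-0.4, 0.3, 1.4]
finger_gap: 42.7
```

Call:
{"api": "arm_command", "payload": {
  "increments": "50 0.006 0 0 0;50 0.006 0 0 0"
}}

```text
time_s: 6.68
eef_pos: [545.6, -193.8, 86.8]
ee_rot: [0.028, 0.75, 0.661, -0.008]
ft_force: [-0.5, -27.1, 5.5]
finger_gap: 42.6
```

Call:
{"api": "arm_command", "payload": {
  "increments": "50 0.008 0 0 0;50 0.008 0 0 0"
}}

```text
time_s: 6.85
eef_pos: [545.3, -194.5, 87.1]
ee_rot: [0.034, 0.754, 0.656, -0.015]
ft_force: [-2.1, -30.2, 4.5]
finger_gap: 42.7
```

Call:
{"api": "arm_command", "payload": {
  "increments": "50 -0.01 0 0 0;50 -0.02 0 0 0;50 -0.02 0 -0.01 0;50 -0.02 0 -0.02 0;50 -0.02 0 -0.02 0;50 -0.02 0 -0.02 0;0 -0.02 0 -0.02 0;0 -0.02 0 0 0;0 0 0 0 0;0 0 0 0 0;0 0 0 0 0;0 0 0 0 0"
}}

```text
time_s: 7.85
eef_pos: [519.2, -332.7, 182.9]
ee_rot: [0.024, 0.752, 0.659, -0.015]
ft_force: [1.3, 0.5, -0.4]
finger_gap: 0.1
```

```bash
python3 - <<'E'
from h import *
s,im=snap('wrist','w3.png')
R=rot(s);print(s['eef_pos'],loc(s['eef_pos']),'yaw',np.arctan2(R[1,1],R[0,1]),R[:,2].round(3),s['ft_force'],s['finger_gap'])
for l,z in(('well_mouth',70),('reset_key_top',50),('tip_box_center',94),('stop_face',70)):
    for r in ctrl.spot_point(l,'wrist')[:2]: p=onplane(r['pixel'],'wrist',s,z); print(l,np.round(r['pixel']),round(r['confidence'],2),p.round(1),loc(p).round(1))
E
```

```text
[ 519.15218942 -332.67389152  182.92175424] [ -51.90984912 -123.92639286] yaw -0.13080757652651767 [ 0.009 -0.056 -0.998] [ 1.27127369  0.50476727 -0.35702816] 0.12378255839015671
well_mouth [325. 172.] 0.66 [ 527.7 -296.2   70. ] [-47.3 -86.7]
```

View pics/w3.png

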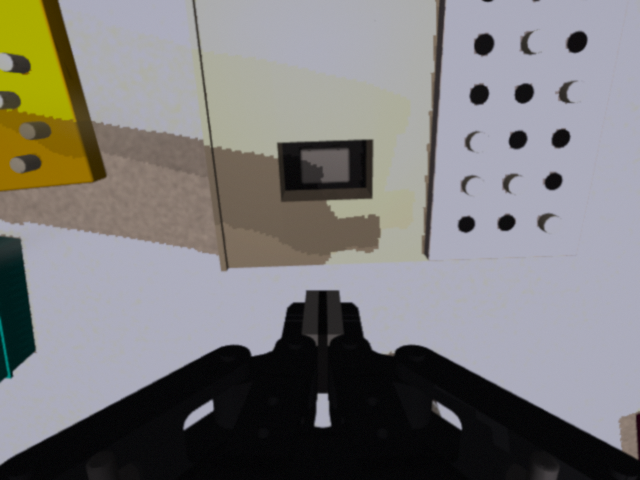

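Call:
{"api": "arm_command", "payload": {
  "increments": "0 0.015 0.003 0 -1.2;0 0.015 0 0.02 0;0 0.013 0 0.02 0;0 0 0 0.02 0;0 0 0 0.018 0;0 0 0 0 0;0 0 0 0 0"
}}

```text
time_s: 8.68
eef_pos: [532.1, -287.7, 101.7]
ee_rot: [0.026, 0.742, 0.67, -0.013]
ft_force: [-0.2, -0.6, 0.6]
finger_gap: -0.2
```

```bash
cat > st.py <<'E'
from h import *
s=ctrl.state();R=rot(s);d=np.array([528,-296,44])-(s['eef_pos']+8*R[:,2])
print(np.round(s['eef_pos'],1),'yaw',np.arctan2(R[1,1],R[0,1]).round(3),R[:,2].round(3),'to-go tool mm',(R.T@d).round(1),'world',d.round(1),s['ft_force'].round(1))
E
python3 st.py
```

```text
[ 532.1 -287.7  101.7] yaw -0.1 [ 0.014 -0.056 -0.998] to-go tool mm [-5.6 -4.4 50. ] world [ -4.2  -7.9 -49.7] [-0.2 -0.6  0.6]
```

Call:
{"api": "arm_command", "payload": {
  "increments": "0 -0.005 -0.004 0.005 0;0 0 0 0.01 0;0 0 0 0 0;0 0 0 0 0"
}}

```text
time_s: 9.02
eef_pos: [528.9, -293.6, 88.5]
ee_rot: [0.027, 0.741, 0.67, -0.013]
ft_force: [-0.2, -0.1, -0.1]
finger_gap: -0.2
```

```bash
python3 st.py; python3 - <<'E'
from h import *
s,im=snap('wrist','w4.png')
c=[(-76,-104),(-16,-104),(-16,-66),(-76,-66)]
print(proj([list(B@np.array(q)+C0)+[70] for q in c],'wrist',s).round())
E
```

```text
[ 528.9 -293.6   88.5] yaw -0.1 [ 0.018 -0.057 -0.998] to-go tool mm [ 0.  -1.7 36.5] world [ -1.   -1.9 -36.5] [-0.2 -0.1 -0.1]
[[256. 333.]
 [386. 332.]
 [392. 256.]
 [251. 256.]]
```

View pics/w4.png

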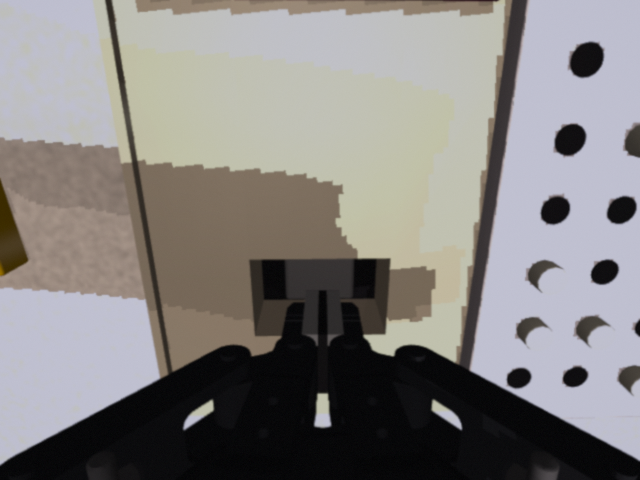

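Call:
{"api": "arm_command", "payload": {
  "increments": "0 0.001 0 0.009 0;0 0 0 0.009 0;0 0 0 0.006 0;0 0 0 0 0"
}}

```text
time_s: 9.4
eef_pos: [530.1, -294.6, 63.3]
ee_rot: [0.028, 0.742, 0.67, -0.012]
ft_force: [0.0, -0.4, -0.7]
finger_gap: 0.4
```

```bash
python3 st.py
```

```text
[ 530.1 -294.6   63.3] yaw -0.1 [ 0.02  -0.058 -0.998] to-go tool mm [-0.5 -2.5 11.3] world [ -2.3  -0.9 -11.3] [ 0.  -0.4 -0.7]
```

Call:
{"api": "arm_command", "payload": {
  "increments": "0 0 -0.002 0.004 0;0 0 0 0.004 0;0 0 0 0.003 0;0 0 0 0.003 0"
}}

```text
time_s: 9.73
eef_pos: [528.5, -294.9, 50.6]
ee_rot: [0.029, 0.742, 0.67, -0.012]
ft_force: [-16.9, 10.7, 65.9]
finger_gap: -0.6
```

Call:
{"api": "arm_command", "payload": {
  "increments": "0 0 0 0 0"
}}

```text
time_s: 9.82
eef_pos: [528.4, -294.7, 52.5]
ee_rot: [0.029, 0.742, 0.67, -0.012]
ft_force: [-2.8, 1.6, 3.9]
finger_gap: 0.2
```

Call:
{"api": "arm_command", "payload": {
  "increments": "0 0 0 0.001 0;0 0 0 0.001 0"
}}

```text
time_s: 9.98
eef_pos: [528.3, -294.7, 52.3]
ee_rot: [0.03, 0.742, 0.67, -0.012]
ft_force: [-2.3, 0.9, 8.5]
finger_gap: 0.5
```

Fully down at about 8 N; hold with the same small bias for over a second.

Call:
{"api": "arm_command", "payload": {
  "increments": "0 0 0 0.001 0;0 0 0 0.001 0;0 0 0 0.001 0;0 0 0 0.001 0;0 0 0 0.001 0;0 0 0 0.001 0"
}}

```text
time_s: 10.48
eef_pos: [528.4, -294.8, 52.2]
ee_rot: [0.032, 0.742, 0.67, -0.012]
ft_force: [-3.2, 3.7, 14.3]
finger_gap: 0.1
```

Call:
{"api": "arm_command", "payload": {
  "increments": "0 0 0 0.001 0;0 0 0 0.001 0;0 0 0 0.001 0;0 0 0 0.001 0;0 0 0 0.001 0;0 0 0 0.001 0;0 0 0 0.001 0;0 0 0 0.001 0;0 0 0 0.001 0;0 0 0 0.001 0;0 0 0 0.001 0;0 0 0 0.001 0"
}}

```text
time_s: 11.48
eef_pos: [528.4, -294.7, 52.2]
ee_rot: [0.035, 0.742, 0.67, -0.012]
ft_force: [-3.9, 1.6, 15.8]
finger_gap: 0.1
```

Call:
{"api": "arm_command", "payload": {
  "increments": "0 0 0 -0.004 0;0 0 0 -0.008 0;0 0 0 -0.012 0;0 0 0 -0.015 0;0 0 0 -0.025 0;0 -0.01 0 -0.025 0;0 -0.02 0 -0.02 0;0 -0.01 0 0 0;0 0 0 0 0;0 0 0 0 0"
}}

```text
time_s: 12.32
eef_pos: [521.2, -326.3, 173.9]
ee_rot: [0.036, 0.741, 0.671, -0.012]
ft_force: [0.2, 0.0, 0.3]
finger_gap: 0.0
```

```bash
python3 - <<'E'
from h import *
s,im=snap('scene'); s,iw=snap('wrist')
a=cv2.resize(im[200:380,150:360],(560,480),interpolation=cv2.INTER_CUBIC)
o=np.hstack([a,iw]); o=cv2.resize(o,(800,320)); cv2.imwrite('pics/f.png',o[:,:,::-1])
print(s['time_s'],s['eef_pos'],s['ft_force'])
ctrl.camera('side')
for l,z in(('reset_key_top',50),('well_mouth',70)):
  for r in ctrl.spot_point(l,'wrist')[:1]: p=onplane(r['pixel'],'wrist',s,z);print(l,r,p,loc(p))
for cam in('scene','side'):
  for r in ctrl.spot_point('tip_box_center',cam)[:3]: p=onplane(r['pixel'],cam,s,94);print(cam,round(r['confidence'],2),p,loc(p))
E
```

```text
12.3667 [ 520.929789   -326.13350697  173.43941033] [-0.30390246 -0.00830829  0.49391179]
reset_key_top {'pixel': [322.9, 176.0], 'confidence': 0.62} [ 529.2512403  -295.15946398   50.        ] [-45.87494378 -85.54797419]
well_mouth {'pixel': [323.2, 186.1], 'confidence': 0.82} [ 528.42967973 -297.51729434   70.        ] [-46.4399991  -87.98005935]
scene 0.81 [ 245.53720146 -373.22417049   94.        ] [-319.62941662 -193.46573381]
scene 0.43 [609.31401    160.75073777  94.        ] [-14.95941622 376.30523767]
side 0.82 [ 217.91393    -221.07253226   94.        ] [-363.34388715  -45.13431027]
side 0.78 [ 547.41289492 -122.15290418   94.        ] [-46.2935551   88.40874514]
side 0.18 [ 524.53418201 -240.45355752   94.        ] [-56.4073939  -31.65869571]
```

View pics/f.png

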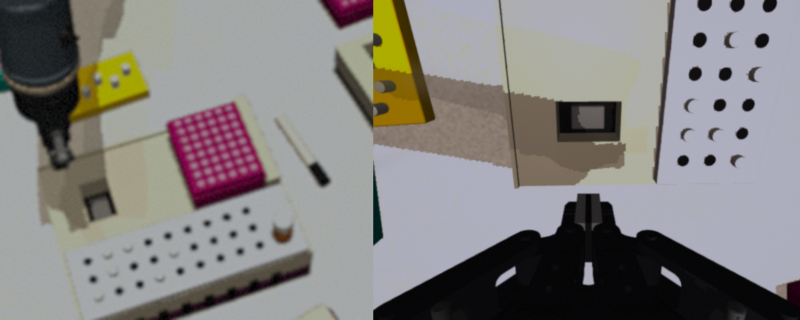

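The box stands square against the stop, the well is open with the key up (scene view about (100,205), wrist view about (588,118)), and the robot is clear. I'm handing in the job.

```bash
python3 -c "
from h import *
ctrl.close_job()"
```

```text
the job is handed in; nothing more can be done
```

The job is done and handed in at about 12.5 s on the robot's clock. The magenta tip box is against the stop, and the reset key has been pressed, held and let up again.

- **Push:** I pushed the box along the lane with two fingertips set low. When it met the stop, the force rose to 27–30 N and the arm went no further.
- **Key press:** With the gripper shut, I pressed the key to the bottom, where the tip stopped moving. I held it there at about 8–16 N for about 1.5 s, then lifted straight out.
- **Last pictures:** They show the box square against the stop and the well open. The networks placed the reset key within about 1 mm of where it should be, as seen from above. The nearby items in view look undisturbed. The force on the tool after lifting was close to 0.

Some checks disagreed or went less cleanly:
- **Force spike:** The first press briefly read 66 N at the wrist, below the 120 N limit, and eased to 4 N in the next step.
- **Tool tilt:** The tool tilted by about 3–5° during the push. The move commands cannot correct that.
- **Box position:** The side camera's network put the final box centre at about y = +88 mm rather than +77 mm. That is more than the geometry allows, so I relied on the contact force and the pictures. The scene camera's network did not report the box at its final place.
- **Key height:** I judged that the key came up from the pictures only, which cannot measure its height.

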